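# Set up the downdraft sanding table

### The job

The drilled bee-nest block is to be sanded on the downdraft table: set it down gently, drilled face up, in the middle of the perforated grille. Turn the damper lever on the suction hood's duct fully shut (across its duct) and the one on the downdraft table's duct fully open (in line with its duct), each right to its stop. Only when block and both levers are set, press the green start button of the extractor; leave the red stop button and all other things alone.

Things in the scene. Friction and masses are not known exactly. Their poses are not given: they have to be found in the camera images.
- block: the bee-nest block: a light hardwood block 130 x 60 x 50 mm high (x, y, z), 0.2 to 0.4 kg, its upper 130 x 60 face peppered with drilled holes. Starts lying drilled face up on the table. Origin: centre of its underside; z up, x along its length
- downdraft: the downdraft sanding table, fixed: a blue sheet-metal box 170 x 190 x 80 mm high (x, y, z) with a perforated metal top; a duct (67 mm diameter, flanges up to 88 mm high) runs from its back (+x) to the trunk duct, with the table damper on top. It stands to the left or to the right of the hood. Origin: under the middle of the box, on the table; x points along the duct, away from the robot
- grille (a point): centre of the perforated top of the downdraft table, 80 mm above the work surface; axes as the downdraft's
- table_damper (a joint): damper lever of the downdraft table's duct, rad: 0 = shut, lever across the duct pointing to the downdraft's +y (left); 1.571 = open, lever in line with the duct pointing to -x (towards the robot, its grip then just behind the box). Turns anticlockwise from above to open. Stays where left, about 2 N at the grip; starts shut or nearly
- table_damper_grip (a point): a red flat lever, 18 mm wide, its upper face 125 mm above the table, turning level about a vertical shaft on top of its duct, with an upright black round grip (22 mm across, 53 tall, its top 178 mm above the table, clear all round) at the lever's far end, 95 mm from the shaft. This point: centre line of the grip of the downdraft table's lever, 155 mm above the table (23 mm below its top), moving with the lever
- table_damper_hinge (a point): point on the shaft axis of the downdraft table's damper, at the height of the grip point (155 mm)
- hood: the suction hood, fixed: a metal fishtail hood 164 mm wide and 92 high with a dark slotted mouth towards the robot, on a like duct with its own damper; beside the downdraft table. Origin: on the table, under the middle of the mouth; x along the duct, away from the robot
- hood_damper (a joint): damper lever of the hood's duct, same make: 0 = shut, across the duct pointing to the hood's +y (left); 1.571 = open, in line with the duct pointing to -x. Turns clockwise from above to shut. About 2 N at the grip; starts open or nearly
- hood_damper_grip (a point): centre line of the grip of the hood's lever (same sizes as the other), 155 mm above the table, moving with the lever
- hood_damper_hinge (a point): point on the shaft axis of the hood's damper, at the height of the grip point (155 mm)
- starter: the extractor's start/stop station, fixed: a grey box 150 x 90 x 60 mm high with a yellow face on top, a green and a red push button 72 mm apart along its x, the green one nearer the robot (-x). Origin: centre of its underside
- start (a joint): green start button, 32 mm across: 0 = up, 0.006 m = fully pressed (down), at about 5 N; springs back
- start_top (a point): centre of the green button's top face, about 83 mm above the table when up
- stop (a joint): red stop button, like the green: 0 = up, 0.006 m = pressed
- log: bystander: a short drilled log standing on end in front of the suction hood, bark sides, 80 mm across, 50 high. Origin: underside
- cup: bystander: a brown paper cup, 80 mm across the rim, 95 high. Origin: underside
- insect_box: bystander: a square pine box packed with reeds, 120 x 120 x 100 high. Origin: underside
- sander: bystander: a cork sanding block, 110 x 52 x 42 high, lying lengthways between the two branches. Origin: underside
- canes: bystander: a tied bundle of five short canes, 130 long, 50 wide, 31 high, lying between the two ducts. Origin: underside
- jar: bystander: a glass jar with white lid, 72 across, 85 high, standing between the two ducts near the trunk. Origin: underside
Mind the look-alikes: they are no part of the job. Leave any pink look-alike of the block alone.

How it is judged:
By the outcome, as a careful person would: the job done as asked, in the order asked, and still so for the second after the job is handed in, with the robot touching nothing.
It also fails if it takes over 72 s, if anything falls off the work surface, if the arm or the gripper's body presses on something with over 40 N, if the wrist force passes 120 N, or if a joint passes its speed limit or range.

### The arm

A 6-joint arm with a two-finger parallel gripper is mounted at the origin on the work surface. World frame = base frame: x ahead of the robot, y to its left, z up, the work surface at z = 0. Lengths are in m, angles in rad, forces in N, time in s.
With the tool pointing down it reaches from about 0.325 to 0.9 m from the base axis. Payload 6.1 kg.
Tool frame: the origin (TCP) lies at the very end of the fingers, on their centre line; the grasp point (between the pads) lies manip.pinch_z behind it (manip.pinch_z is the distance from the TCP to the grasp point, in m); z points along the fingers, y is the line along which they close (so a half turn about z gives the same grasp; the last joint's range is limited). The gripper opens to 87 mm and grips with 3 to 60 N. Pads are 19 mm wide; open, the fingers measure 117 mm over their backs; the gripper's body (75 mm by 190 mm) begins 51 mm behind the grasp point.
Start: joints at [0.975, 0.22, 1.526, -0, 1.395, -0.126], TCP at [0.283, 0.557, 0.223] pointing down, gripper open.
Joint ranges: [-2.98, 2.98], [-0.91, 2.08], [0.09, 2.57], [-1.24, 4.39], [0.2, 2.65], [-2.68, 2.68]. Speed limits (rad/s): [2.57, 2.57, 3.01, 3.14, 3.14, 3.14].

### API

Orientations are given as a 3x3 rotation matrix whose columns are the frame's x, y, z axes.
In Python, from rig import manip gives the robot as it stands.
- The arm moves only by the shell command python3 -m jog 'ROWS' [OPENING] [FORCE]. ROWS is JSON, a list of rows, each a list of 2 entries, a list of its own where there are three numbers: the shift along the tool's x, y, z in units of 0.2 m (1.0 is 0.2 m), then the turn about the tool's z in units of 90 degrees (1.0 is 90 degrees). A call has 1 to 5 rows; each row shifts and turns the commanded pose from where the row before left it, along the tool's axes as they then stand; what a row does not reach is not made up. A row lasts 1/12 s, in which the tool goes at most 41.7 mm and 7.16 degrees, less where a joint would pass 70% of its speed; a pose out of reach is approached as far as the arm can. A call with a number of a shift or a turn outside -1 to 1 is refused whole. A call with a gripper value outside its range is refused whole. OPENING is the opening, from 0 (shut) to 1 (fully open), set as the call begins (- or left out, the last holds). The fingers move at their own pace and stop on an object; FORCE is the grip in N (left out, the last holds). Time passes only in rows, so rows that do not move let the fingers close. It gives the time, the measured TCP pose, the force, the opening and the grip force at its end, in the units of the state.
- manip.get_state(): the state, without advancing time (a new reading comes with each control period).
- manip.snapshot(name): name is "side" or "top"; returns (picture, depth): 400x640x3 uint8, red, green, blue; 400x640 float32, m along the optical axis (not along the pixel's ray), 0 where there is no reading.
- manip.get_calibration(name): a dict with "fx", "fy", "cx", "cy" (pixels), "rvec" (rotation vector, rad) and "tvec" (3), from world to camera coordinates, as OpenCV has them. Camera axes: x right, y down, z forward; pixel columns grow to the right and rows downward; lengths in m; the calibration is good to about 2 mm. A picture is of the moment at which its call begins. get_calibration takes no time and is no camera call.
- manip.hand_in(): hands the job in; it is judged then, once.
Trained networks look in the newest picture that a camera, given by its name, has taken for a name from the list of things; names that differ only in an ending like _2 or _b are one class to them, and where a whole thing is asked for, a point or a joint stands for the part that bears it (a point fixed in the world has none). Each returns a list of dicts, best first, with "score" (0 to 1); they miss things now and then, are a little off and sometimes report something else, mostly with a low value. They report only what shows in the picture. A call takes as long as a camera call. They do not tell look-alikes from the thing itself.
- manip.find_in(label, camera): "bbox" ([left, top, right, bottom] in pixels, round what is visible of it).
- manip.masks_of(label, camera): "region" (400x640 bool, what is visible of it) and "bbox" ([left, top, right, bottom] in pixels, round what is visible of it).
- manip.place_of(label, camera): "location" ([column, row] in pixels: a listed point, or the origin of a listed thing).
The state is a dict: "clock": time; "q": joint angles; "joint_vel": joint speeds; "tau": joint torques, N m; "position": TCP position; "tool_rot": TCP orientation; "wrist_force": force on the tool from outside, world axes, zero at the start; "torque": the same for the moment, N m; "width": finger opening in m; "grasp_force": force on a finger pad.
Only numpy, scipy, OpenCV 4.12 (cv2) and the standard library are available. Lean on these libraries where they do the work, as an engineer would, in place of code of your own. Each camera call takes 0.05 s, during which the arm holds its last target. There are 200 camera calls.

## Working session

There is one attempt and no reset: what is moved stays moved. The work goes in short steps, Python scripts to look and compute and a shell command to move; the robot and the scene stay as the last step left them, time stands still between calls to the robot, and variables do not carry over. Pictures are saved under pics/ and viewed, at most 10 in all, crops included, and the job is handed in when it is done.

```bash
ls; mkdir -p pics; cat > h.py <<'E'
from rig import manip
import numpy as np, cv2
def cal(n):
    c=manip.get_calibration(n); K=np.array([[c['fx'],0,c['cx']],[0,c['fy'],c['cy']],[0,0,1.]])
    return K,cv2.Rodrigues(np.array(c['rvec'],float))[0],np.array(c['tvec'],float).ravel()
def at_z(n,px,z):
    K,R,t=cal(n); d=R.T@np.linalg.inv(K)@np.array([px[0],px[1],1.]); o=-R.T@t
    return o+d*(z-o[2])/d[2]
def cloud(n,dep,mask):
    K,R,t=cal(n); v,u=np.nonzero(mask&(dep>0)); d=dep[v,u]
    p=np.linalg.inv(K)@np.stack([u,v,np.ones_like(u)])*d
    return (R.T@(p-t[:,None])).T
def proj(n,p):
    K,R,t=cal(n); q=K@(R@np.array(p,float)+t); return q[:2]/q[2]
E
python3 - <<'E'
from h import *
for n in ('top','side'):
    im,d=manip.snapshot(n); cv2.imwrite(f'pics/{n}0.png',im[:,:,::-1]); np.save(f'pics/{n}0.npy',d)
zs=dict(block=0,grille=.08,table_damper_grip=.155,table_damper_hinge=.155,hood_damper_grip=.155,hood_damper_hinge=.155,start_top=.083,downdraft=0,hood=0,starter=0,log=0,cup=0,insect_box=0)
for l,z in zs.items():
    for n in ('top','side'):
        for r in manip.place_of(l,n)[:3]:
            print(l,n,round(r['score'],2),np.round(r['location']),np.round(at_z(n,r['location'],z)[:2],3))
print(manip.pinch_z)
E
```

```text
pics
block top 0.73 [452. 193.] [ 0.488 -0.412]
block top 0.59 [428. 291.] [ 0.193 -0.331]
block side 0.66 [420. 317.] [ 0.486 -0.413]
block side 0.57 [320. 350.] [ 0.19  -0.332]
grille top 0.94 [255. 215.] [0.411 0.178]
grille side 0.96 [295. 185.] [0.424 0.177]
table_damper_grip top 0.59 [213. 144.] [0.594 0.282]
table_damper_grip side 0.51 [322. 132.] [0.613 0.284]
table_damper_hinge top 0.61 [249. 138.] [0.612 0.187]
table_damper_hinge side 0.74 [335. 146.] [0.608 0.197]
hood_damper_grip top 0.78 [381. 171.] [ 0.525 -0.168]
hood_damper_grip top 0.3 [255. 213.] [0.41  0.165]
hood_damper_grip side 0.67 [382. 221.] [ 0.527 -0.164]
hood_damper_hinge top 0.83 [392. 140.] [ 0.611 -0.197]
hood_damper_hinge top 0.21 [386. 238.] [ 0.348 -0.179]
hood_damper_hinge side 0.56 [410. 217.] [ 0.609 -0.197]
start_top top 0.49 [182. 204.] [0.44  0.385]
start_top side 0.51 [270. 149.] [0.442 0.389]
downdraft top 0.72 [259. 220.] [0.399 0.177]
downdraft side 0.97 [290. 199.] [0.409 0.194]
hood top 0.69 [380. 212.] [ 0.429 -0.192]
hood top 0.32 [391. 140.] [ 0.652 -0.23 ]
hood side 0.55 [352. 274.] [ 0.408 -0.189]
starter top 0.9 [194. 194.] [0.479 0.381]
starter side 0.87 [282. 159.] [0.491 0.395]
log top 0.68 [385. 238.] [ 0.35  -0.205]
log top 0.54 [258. 220.] [0.4   0.181]
log side 0.78 [341. 288.] [ 0.349 -0.208]
cup top 0.55 [200. 132.] [0.675 0.369]
cup side 0.7 [321. 144.] [0.67  0.382]
insect_box top 0.93 [439. 134.] [ 0.674 -0.379]
insect_box top 0.53 [323. 172.] [ 0.549 -0.017]
0.0187
```

View pics/top0.png

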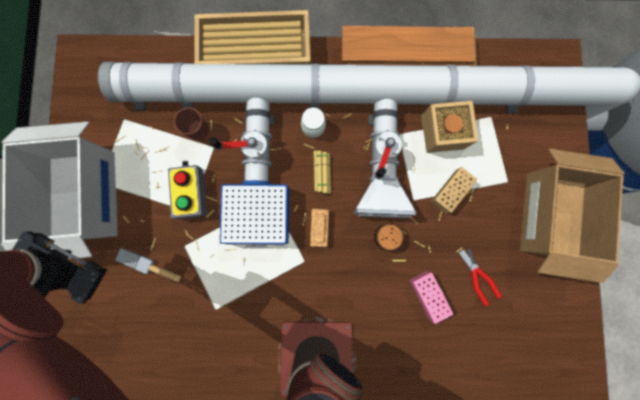

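```bash
python3 - <<'E'
from h import *
im=cv2.imread('pics/top0.png'); cv2.imwrite('pics/crop1.png',cv2.resize(im[150:330,380:520],None,fx=3.3,fy=3.3,interpolation=cv2.INTER_CUBIC))
d=np.load('pics/top0.npy')
for z in range(2):
    pass
rs=manip.masks_of('block','top')
for r in rs[:3]:
    p=cloud('top',d,r['region']); print(round(r['score'],2),r['bbox'],len(p),np.median(p[:,2]))
    p=p[(p[:,2]>.042)&(p[:,2]<.06)]
    m=cv2.minAreaRect((p[:,:2]*1000).astype(np.float32)); print(m,p.mean(0))
    print('rgb',cv2.mean(im,r['region'].astype(np.uint8))[:3][::-1])
for l in ('table_damper','hood_damper'):
    for r in manip.masks_of(l,'top')[:1]:
        p=cloud('top',d,r['region']); g=p[p[:,2]>.17]; lv=p[(p[:,2]>.115)&(p[:,2]<.132)]
        print(l,r['score'],len(g),len(lv), (g.min(0)+g.max(0))/2 if len(g) else '',g.mean(0) if len(g) else '', lv.min(0),lv.max(0))
for l in ('start','downdraft'):
    for r in manip.masks_of(l,'top')[:1]:
        p=cloud('top',d,r['region']); q=p[p[:,2]>.07]; q=q[abs(q[:,2]-np.median(q[:,2]))<.006]
        print(l,r['score'],np.median(q,0),cv2.minAreaRect((q[:,:2]*1000).astype(np.float32)))
E
```

```text
0.62 [433.1, 167.8, 474.6, 212.6] 1103 0.047817813555362944
((494.6566467285156, -408.79541015625), (60.759674072265625, 131.09791564941406), 50.213897705078125) [ 0.49356452 -0.40741229  0.04846432]
rgb (186.4030658250676, 157.50856627592424, 112.64111812443642)
table_damper 0.9 57 242 [0.59932759 0.27749914 0.17556135] [0.59924256 0.27649949 0.17625865] [0.5876507  0.16879439 0.1174436 ] [0.62214155 0.29007443 0.13192372]
hood_damper 0.9 55 216 [ 0.52297866 -0.16699765  0.17470982] [ 0.52245191 -0.16658956  0.17582419] [ 0.51095723 -0.21278477  0.11851625] [ 0.62635195 -0.15593675  0.1318424 ]
start 0.68 [0.44549065 0.38429117 0.08164708] ((445.4666442871094, 384.9931945800781), (29.242525100708008, 30.525367736816406), 0.38597679138183594)
downdraft 0.63 [0.43003335 0.18166257 0.07886666] ((544.4548950195312, 183.02908325195312), (425.7733459472656, 190.4854278564453), 0.43899255990982056)
```

View pics/crop1.png

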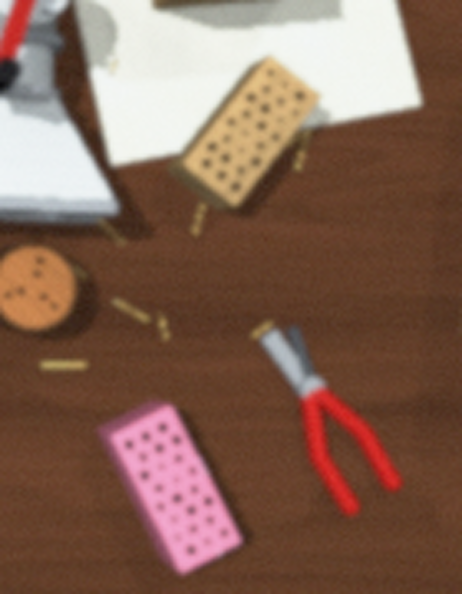

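View pics/side0.png

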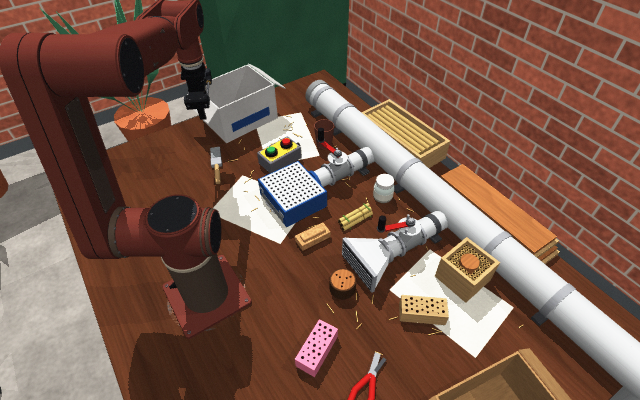

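The wooden block, at top pixel (456,190), fits the description: pale hardwood, 131 x 61 mm as measured, holes up. The pink one at (432,298) is the look-alike and stays put. I'll do the table damper first, since it is nearest the arm.

```bash
cat >> h.py <<'E'
def go(target,yaw=None):
    "from current pose: shift in tool units (before any turn) and turn units. yaw = world angle of tool y (mod 180)"
    s=manip.get_state(); R=np.array(s['tool_rot']); p=np.array(s['position'])
    ya=np.degrees(np.arctan2(R[1,1],R[0,1]))
    sh=R.T@(np.array(target)-p)/.2
    t=''
    if yaw is not None:
        dy=(yaw-ya+90)%180-90; t=-dy/90   # tool z down: + turn lowers world yaw
    print('pos',p.round(4),'yawY',round(ya,1),'shift',sh.round(3),'turn',t,'q6',round(s['q'][5],2),'F',np.round(s['wrist_force'],1),'w',round(s['width'],4),'t',round(s['clock'],2))
    return R
E
python3 - <<'E'
from h import *
R=go([.599,.277,.25],-45); print(R.round(3))
E
```

```text
pos [0.2829 0.5573 0.2225] yawY 63.1 shift [-2.044 -0.534 -0.137] turn -0.7990748879826798 q6 -0.13 F [0.4 0.8 0.6] w 0.0868 t 1.65
[[-0.892  0.453 -0.   ]
 [ 0.453  0.892 -0.   ]
 [-0.    -0.    -1.   ]]
```

```bash
python3 -m jog '[[[-0.2,-0.053,-0.013],0],[[-0.2,-0.053,-0.013],0],[[-0.2,-0.053,-0.013],0],[[-0.2,-0.053,-0.013],0],[[-0.2,-0.053,-0.013],0]]' 1 15; python3 -m jog '[[[-0.2,-0.053,-0.013],0],[[-0.2,-0.053,-0.013],0],[[-0.2,-0.053,-0.013],0],[[-0.2,-0.053,-0.013],0],[[-0.2,-0.053,-0.013],0]]'; python3 -m jog '[[[0,0,0],0.067],[[0,0,0],0.067],[[0,0,0],0.067],[[0,0,0],0],[[0,0,0],0]]'
python3 -c "
from h import *
go([.599,.277,.136],45)
im,d=manip.snapshot('top');r=manip.masks_of('hood_damper','top')"
```

```text
clock: 2.07
position: [0.4383, 0.4182, 0.2359]
tool_rot: [[-0.892, 0.452, 0.0], [0.452, 0.892, 0.0], [-0.0, 0.0, -1.0]]
wrist_force: [0.5, 0.2, -0.3]
width: 0.0871
grasp_force: 0.0
clock: 2.48
position: [0.5929, 0.2801, 0.2489]
tool_rot: [[-0.892, 0.453, 0.0], [0.453, 0.892, 0.0], [-0.0, 0.0, -1.0]]
wrist_force: [1.2, 0.6, 0.0]
width: 0.0868
grasp_force: 0.0
clock: 2.9
position: [0.5916, 0.2816, 0.2485]
tool_rot: [[-0.709, 0.705, -0.0], [0.705, 0.709, -0.0], [0.0, -0.0, -1.0]]
wrist_force: [0.1, 0.2, 0.0]
width: 0.0872
grasp_force: 0.0
pos [0.5916 0.2816 0.2485] yawY 45.2 shift [-0.042  0.01   0.562] turn 0.001816684906795274 q6 -0.46 F [0.1 0.2 0. ] w 0.0872 t 2.9
```

```bash
python3 -m jog '[[[-0.042,0.01,0.14],0],[[0,0,0.14],0],[[0,0,0.14],0],[[0,0,0.14],0],[[0,0,0],0]]'; python3 -m jog '[[[0,0,0],0],[[0,0,0],0],[[0,0,0],0],[[0,0,0],0],[[0,0,0],0]]' 0 15;  python3 -m jog '[[[0,0,0],0],[[0,0,0],0],[[0,0,0],0],[[0,0,0],0],[[0,0,0],0]]'
python3 - <<'E'
from h import *
s=manip.get_state(); g=np.array(s['position'])
h=np.array([.612,.184]); a0=np.degrees(np.arctan2(*(g[:2]-h)[::-1])); print(a0,np.linalg.norm(g[:2]-h))
R=go([.517,.184,.136])
p=g[:2]
for a in np.linspace(a0,182,9)[1:]:
    q=h+.095*np.array([np.cos(np.radians(a)),np.sin(np.radians(a))]); d=q-p; p=q
    print(a.round(),q.round(3),(R.T@np.r_[d,0]/.2).round(3))
E
```

```text
clock: 3.42
position: [0.5946, 0.276, 0.1293]
tool_rot: [[-0.709, 0.705, -0.011], [0.706, 0.709, -0.004], [0.005, -0.01, -1.0]]
wrist_force: [-1.0, -1.2, -1.5]
width: 0.0869
grasp_force: 0.0
clock: 3.83
position: [0.6001, 0.2776, 0.1387]
tool_rot: [[-0.707, 0.707, 0.003], [0.707, 0.707, 0.001], [-0.002, 0.003, -1.0]]
wrist_force: [0.8, -0.2, 0.1]
width: 0.0616
grasp_force: 0.0
clock: 4.25
position: [0.5989, 0.2771, 0.1365]
tool_rot: [[-0.707, 0.707, -0.0], [0.707, 0.707, -0.0], [0.0, -0.0, -1.0]]
wrist_force: [-0.6, 0.3, -0.3]
width: 0.0287
grasp_force: 0.0
97.98684834795705 0.09404803993567758
pos [0.5989 0.2771 0.1365] yawY 45.0 shift [-0.04  -0.619  0.003] turn  q6 -0.47 F [-0.6  0.3 -0.3] w 0.0287 t 4.25
108.0 [0.582 0.274] [ 0.05  -0.071  0.   ]
119.0 [0.566 0.267] [ 0.032 -0.081  0.   ]
129.0 [0.552 0.257] [ 0.016 -0.085  0.   ]
140.0 [0.539 0.245] [ 0.    -0.087  0.   ]
150.0 [0.529 0.231] [-0.015 -0.086  0.   ]
161.0 [0.522 0.215] [-0.031 -0.081  0.   ]
171.0 [0.518 0.198] [-0.045 -0.074  0.   ]
182.0 [0.517 0.181] [-0.058 -0.065  0.   ]
```

```bash
python3 -m jog '[[[0,0,0],0],[[0,0,0],0],[[0,0,0],0],[[0.025,-0.035,0],0],[[0.025,-0.036,0],0]]'; python3 -m jog '[[[0.016,-0.04,0],0],[[0.016,-0.041,0],0],[[0.016,-0.085,0],0],[[0,-0.087,0],0],[[-0.015,-0.086,0],0]]'; python3 -m jog '[[[-0.031,-0.081,0],0],[[-0.022,-0.037,0],0],[[-0.023,-0.037,0],0],[[-0.03,-0.032,0],0],[[0,0,0],0]]'; python3 -m jog '[[[0,0,0],0],[[0,0,0],0],[[0,0,0],0]]'
python3 - <<'E'
from h import *
go([.517,.184,.136])
E
```

```text
clock: 4.67
position: [0.5823, 0.2764, 0.1365]
tool_rot: [[-0.708, 0.707, 0.002], [0.707, 0.708, 0.004], [0.001, 0.004, -1.0]]
wrist_force: [2.7, 9.5, -2.3]
width: 0.0215
grasp_force: 15.0
clock: 5.08
position: [0.5285, 0.2329, 0.1369]
tool_rot: [[-0.709, 0.706, 0.001], [0.706, 0.709, 0.003], [0.001, 0.003, -1.0]]
wrist_force: [1.1, 7.6, 0.3]
width: 0.0217
grasp_force: 15.0
clock: 5.5
position: [0.5173, 0.1887, 0.137]
tool_rot: [[-0.707, 0.708, -0.001], [0.708, 0.707, -0.0], [0.001, -0.001, -1.0]]
wrist_force: [-4.5, -0.2, 4.8]
width: 0.0218
grasp_force: 15.0
clock: 5.75
position: [0.5173, 0.1892, 0.1369]
tool_rot: [[-0.707, 0.707, -0.002], [0.707, 0.707, -0.001], [0.0, -0.002, -1.0]]
wrist_force: [-5.3, -1.5, 6.4]
width: 0.0217
grasp_force: 15.0
pos [0.5173 0.1892 0.1369] yawY 45.0 shift [-0.017 -0.02   0.005] turn  q6 -0.58 F [-5.3 -1.5  6.4] w 0.0217 t 5.75
```

```bash
python3 -m jog '[[[-0.018,-0.018,0],0],[[-0.018,-0.018,0],0],[[0,0,0],0],[[0,0,0],0]]';python3 -m jog '[[[-0.018,-0.018,0],0],[[-0.018,-0.018,0],0],[[0,0,0],0],[[0,0,0],0]]'
```

```text
clock: 6.08
position: [0.5177, 0.18, 0.1369]
tool_rot: [[-0.707, 0.707, -0.001], [0.707, 0.707, 0.001], [0.001, 0.0, -1.0]]
wrist_force: [-4.6, 3.2, 5.4]
width: 0.0216
grasp_force: 15.0
clock: 6.42
position: [0.5199, 0.1775, 0.1373]
tool_rot: [[-0.707, 0.707, 0.006], [0.707, 0.707, 0.015], [0.006, 0.015, -1.0]]
wrist_force: [7.0, 33.5, -5.7]
width: 0.022
grasp_force: 15.0
```

```bash
python3 -m jog '[[[0,0,0],0],[[0,0,0],0],[[0,0,0],0],[[0,0,0],0],[[0,0,0],0]]' 1; python3 -m jog '[[[0,0,0],0],[[0,0,0],0],[[0,0,-0.1],0],[[0,0,-0.15],0],[[0,0,-0.15],0]]'; python3 -m jog '[[[0,0,-0.15],0],[[-0.12,-0.12,0],0],[[-0.12,-0.12,0],0],[[-0.12,-0.12,0],0],[[-0.12,-0.12,0],0]]';python3 -m jog '[[[-0.12,-0.12,0],0],[[-0.12,-0.12,0],0],[[-0.12,-0.12,0],0],[[-0.12,-0.12,0],0],[[-0.08,-0.08,0],0]]';python3 -m jog '[[[-0.06,-0.06,0],0],[[0,0,0],0],[[0,0,0],0],[[0,0,0],0]]'
python3 - <<'E'
from h import *
go([.523,-.167,.136],45)
im,d=manip.snapshot('top');cv2.imwrite('pics/top1.png',im[:,:,::-1]);r=manip.masks_of('table_damper','top')[0]
p=cloud('top',d,r['region']); g=p[p[:,2]>.17]; print((g.min(0)+g.max(0))/2,g.mean(0))
E
```

```text
clock: 6.83
position: [0.5178, 0.1687, 0.1362]
tool_rot: [[-0.707, 0.707, -0.0], [0.707, 0.707, -0.001], [-0.001, -0.001, -1.0]]
wrist_force: [0.4, -0.8, -0.4]
width: 0.0472
grasp_force: 0.0
clock: 7.25
position: [0.5168, 0.1685, 0.2161]
tool_rot: [[-0.706, 0.708, -0.003], [0.708, 0.706, -0.001], [0.002, -0.003, -1.0]]
wrist_force: [-0.6, -0.2, 0.3]
width: 0.0801
grasp_force: 0.0
clock: 7.67
position: [0.5176, 0.0318, 0.2468]
tool_rot: [[-0.707, 0.707, 0.001], [0.707, 0.707, -0.0], [-0.001, 0.0, -1.0]]
wrist_force: [0.3, -0.3, -0.9]
width: 0.0866
grasp_force: 0.0
clock: 8.08
position: [0.5172, -0.1284, 0.2466]
tool_rot: [[-0.705, 0.709, -0.0], [0.709, 0.705, -0.001], [-0.001, -0.001, -1.0]]
wrist_force: [0.5, -0.4, -0.1]
width: 0.0871
grasp_force: 0.0
clock: 8.42
position: [0.5176, -0.1416, 0.2464]
tool_rot: [[-0.707, 0.708, -0.0], [0.708, 0.707, 0.001], [0.001, 0.0, -1.0]]
wrist_force: [-0.9, 0.1, 0.5]
width: 0.087
grasp_force: 0.0
pos [ 0.5176 -0.1416  0.2464] yawY 45.0 shift [-0.109 -0.07   0.552] turn -0.0003974153725464033 q6 -1.2 F [-0.9  0.1  0.5] w 0.087 t 8.42
[0.51481233 0.18197097 0.17577597] [0.51449384 0.18198583 0.17632865]
```

```bash
python3 -m jog '[[[-0.109,-0.07,0],0],[[0,0,0.11],0],[[0,0,0.14],0],[[0,0,0.14],0],[[0,0,0.1],0]]'; python3 -m jog '[[[0,0,0.06],0],[[0,0,0],0],[[0,0,0],0],[[0,0,0],0],[[0,0,0],0]]' 0 15;  python3 -m jog '[[[0,0,0],0],[[0,0,0],0],[[0,0,0],0],[[0,0,0],0],[[0,0,0],0]]';  python3 -m jog '[[[0,0,0],0],[[0,0,0],0],[[0,0,0],0]]'
python3 - <<'E'
from h import *
s=manip.get_state(); g=np.array(s['position'])
h=np.array([.611,-.197]); a0=np.degrees(np.arctan2(*(g[:2]-h)[::-1])); print(a0,np.linalg.norm(g[:2]-h))
R=go([.611,-.102,.136])
p=g[:2]
for a in np.linspace(a0,88,9)[1:]:
    q=h+.095*np.array([np.cos(np.radians(a)),np.sin(np.radians(a))]); d=q-p; p=q
    print(a.round(),q.round(3),(R.T@np.r_[d,0]/.2).round(3))
E
```

```text
clock: 8.93
position: [0.5225, -0.1659, 0.1462]
tool_rot: [[-0.708, 0.706, -0.002], [0.706, 0.708, 0.001], [0.002, -0.001, -1.0]]
wrist_force: [0.6, -0.5, -0.6]
width: 0.0872
grasp_force: 0.0
clock: 9.35
position: [0.5246, -0.1677, 0.1386]
tool_rot: [[-0.707, 0.707, 0.003], [0.707, 0.707, -0.001], [-0.003, 0.001, -1.0]]
wrist_force: [0.7, -0.1, 0.3]
width: 0.061
grasp_force: 0.0
clock: 9.77
position: [0.5233, -0.1674, 0.1367]
tool_rot: [[-0.707, 0.707, 0.0], [0.707, 0.707, -0.0], [-0.0, 0.0, -1.0]]
wrist_force: [0.3, 0.2, 0.3]
width: 0.0283
grasp_force: 0.0
clock: 10.02
position: [0.5232, -0.1674, 0.1366]
tool_rot: [[-0.707, 0.707, -0.0], [0.707, 0.707, -0.0], [0.0, -0.0, -1.0]]
wrist_force: [-0.2, 0.2, -0.6]
width: 0.0215
grasp_force: 15.0
161.35974559254015 0.0926566428381101
pos [ 0.5232 -0.1674  0.1366] yawY 45.0 shift [-0.079  0.542  0.003] turn  q6 -1.24 F [-0.2  0.2 -0.6] w 0.0215 t 10.02
152.0 [ 0.527 -0.153] [ 0.039  0.065 -0.   ]
143.0 [ 0.535 -0.14 ] [ 0.017  0.074 -0.   ]
134.0 [ 0.545 -0.128] [ 0.005  0.076 -0.   ]
125.0 [ 0.557 -0.119] [-0.008  0.076 -0.   ]
116.0 [ 0.57  -0.111] [-0.02   0.073 -0.   ]
106.0 [ 0.584 -0.106] [-0.031  0.069 -0.   ]
97.0 [ 0.599 -0.103] [-0.042  0.064 -0.   ]
88.0 [ 0.614 -0.102] [-0.051  0.056 -0.   ]
```

```bash
python3 -m jog '[[[0.02,0.032,0],0],[[0.019,0.033,0],0],[[0.017,0.074,0],0],[[0.005,0.076,0],0],[[-0.008,0.076,0],0]]'; python3 -m jog '[[[-0.02,0.073,0],0],[[-0.031,0.069,0],0],[[-0.021,0.032,0],0],[[-0.021,0.032,0],0],[[-0.025,0.028,0],0]]'; python3 -m jog '[[[-0.026,0.028,0],0],[[-0.018,0.018,0],0],[[-0.018,0.018,0],0],[[0,0,0],0],[[0,0,0],0]]'; python3 -m jog '[[[-0.018,0.018,0],0],[[0,0,0],0],[[0,0,0],0]]'
```

```text
clock: 10.43
position: [0.5552, -0.1178, 0.1362]
tool_rot: [[-0.706, 0.708, -0.004], [0.708, 0.706, 0.001], [0.004, -0.003, -1.0]]
wrist_force: [-7.1, 0.7, 2.6]
width: 0.0216
grasp_force: 15.0
clock: 10.85
position: [0.6057, -0.1017, 0.1357]
tool_rot: [[-0.707, 0.707, -0.004], [0.707, 0.707, 0.001], [0.003, -0.002, -1.0]]
wrist_force: [-4.7, -0.3, 0.9]
width: 0.0216
grasp_force: 15.0
clock: 11.27
position: [0.616, -0.1039, 0.1342]
tool_rot: [[-0.706, 0.708, -0.02], [0.708, 0.707, -0.002], [0.013, -0.016, -1.0]]
wrist_force: [-30.7, -7.5, 11.1]
width: 0.022
grasp_force: 15.0
clock: 11.52
position: [0.6198, -0.104, 0.1334]
tool_rot: [[-0.706, 0.708, -0.023], [0.708, 0.706, -0.001], [0.015, -0.017, -1.0]]
wrist_force: [-33.8, -8.2, 10.4]
width: 0.0275
grasp_force: 15.0
```

```bash
python3 -m jog '[[[0,0,0],0],[[0,0,0],0],[[0,0,0],0],[[0,0,0],0],[[0,0,0],0]]' 1; python3 -m jog '[[[0,0,0],0],[[0,0,0],0],[[0,0,-0.1],0],[[0,0,-0.15],0],[[0,0,-0.15],0]]'; python3 -m jog '[[[0,0,-0.15],-0.057],[[0,0,0],0],[[0,0,0],0],[[0,0,0],0]]'
python3 - <<'E'
from h import *
go([.492,-.410,.15],50)
im,d=manip.snapshot('top');r=manip.masks_of('hood_damper','top')[0]
p=cloud('top',d,r['region']); g=p[p[:,2]>.17]; print((g.min(0)+g.max(0))/2 if len(g) else 'hid')
E
```

```text
clock: 11.93
position: [0.6301, -0.102, 0.1367]
tool_rot: [[-0.707, 0.707, 0.001], [0.707, 0.707, -0.0], [-0.001, 0.001, -1.0]]
wrist_force: [1.0, 0.1, -0.0]
width: 0.0528
grasp_force: 0.0
clock: 12.35
position: [0.6289, -0.1016, 0.2163]
tool_rot: [[-0.707, 0.707, -0.002], [0.707, 0.707, 0.001], [0.002, -0.001, -1.0]]
wrist_force: [0.5, -0.3, -0.0]
width: 0.0838
grasp_force: 0.0
clock: 12.68
position: [0.6296, -0.1018, 0.2464]
tool_rot: [[-0.767, 0.641, 0.0], [0.641, 0.767, 0.0], [-0.0, 0.0, -1.0]]
wrist_force: [0.2, 0.8, -0.0]
width: 0.0869
grasp_force: 0.0
pos [ 0.6296 -0.1018  0.2464] yawY 50.1 shift [-0.46  -1.624  0.482] turn 0.001111984216488161 q6 -1.16 F [ 0.2  0.8 -0. ] w 0.0869 t 12.68
hid
```

```bash
python3 -m jog '[[[-0.051,-0.18,0],0],[[-0.051,-0.18,0],0],[[-0.051,-0.18,0],0],[[-0.051,-0.18,0],0],[[-0.051,-0.18,0],0]]'; python3 -m jog '[[[-0.051,-0.18,0],0],[[-0.051,-0.18,0],0],[[-0.051,-0.18,0],0],[[-0.051,-0.18,0],0],[[0,0,0],0]]'; python3 -m jog '[[[0,0,0.12],0],[[0,0,0.12],0],[[0,0,0.12],0],[[0,0,0.12],0],[[0,0,0],0]]'
python3 - <<'E'
from h import *
im,d=manip.snapshot('side'); cv2.imwrite('pics/side2.png',cv2.resize(im[200:380,280:520],None,fx=3,fy=3)[:,:,::-1])
imt,d=manip.snapshot('top')
for r in manip.masks_of('hood_damper','top')[:1]:
    p=cloud('top',d,r['region']); g=p[p[:,2]>.17]; print('hood grip',(g.min(0)+g.max(0))/2)
go([.492,-.410,.013],50.2)
E
```

```text
clock: 13.2
position: [0.5518, -0.2736, 0.2447]
tool_rot: [[-0.768, 0.641, -0.002], [0.641, 0.768, 0.002], [0.003, -0.0, -1.0]]
wrist_force: [0.2, -0.3, 1.0]
width: 0.0872
grasp_force: 0.0
clock: 13.62
position: [0.4882, -0.415, 0.2444]
tool_rot: [[-0.763, 0.646, -0.004], [0.646, 0.763, -0.001], [0.002, -0.003, -1.0]]
wrist_force: [0.2, 0.6, 0.1]
width: 0.0869
grasp_force: 0.0
clock: 14.03
position: [0.4892, -0.4058, 0.1427]
tool_rot: [[-0.767, 0.641, -0.008], [0.641, 0.767, 0.009], [0.012, 0.002, -1.0]]
wrist_force: [-0.3, 1.3, -1.8]
width: 0.0872
grasp_force: 0.0
hood grip [0.51453645 0.18202223 0.17534144]
pos [ 0.4925 -0.4092  0.1507] yawY 50.1 shift [-0.001 -0.005  0.689] turn -0.0007630359873246562 q6 -1.69 F [ 0.5 -0.1  1.5] w 0.087 t 14.18
```

View pics/side2.png

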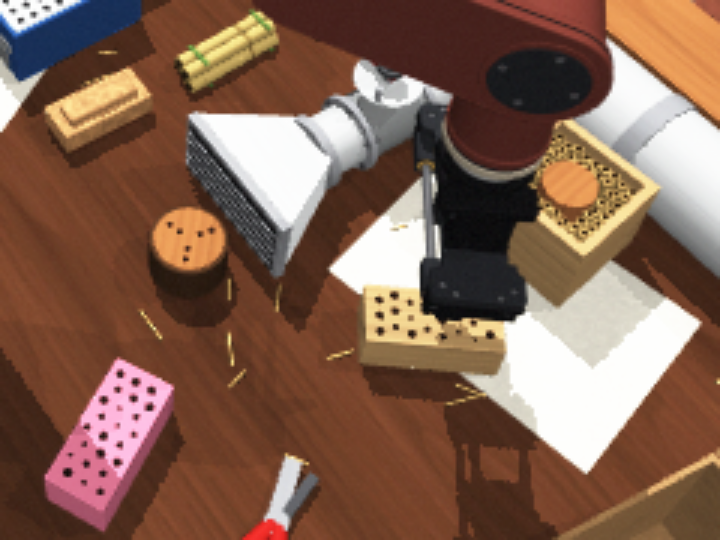

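```bash
python3 -m jog '[[[0,-0.005,0.1],0],[[0,0,0.12],0],[[0,0,0.12],0],[[0,0,0.12],0],[[0,0,0.1],0]]'; python3 -m jog '[[[0,0,0.06],0],[[0,0,0.04],0],[[0,0,0.029],0],[[0,0,0],0],[[0,0,0],0]]'; python3 -m jog '[[[0,0,0],0],[[0,0,0],0],[[0,0,0],0],[[0,0,0],0],[[0,0,0],0]]' 0 25;  python3 -m jog '[[[0,0,0],0],[[0,0,0],0],[[0,0,0],0]]'
```

```text
clock: 14.6
position: [0.4927, -0.4111, 0.0395]
tool_rot: [[-0.767, 0.641, 0.002], [0.641, 0.767, -0.002], [-0.003, -0.0, -1.0]]
wrist_force: [0.4, -0.0, -0.1]
width: 0.0869
grasp_force: 0.0
clock: 15.02
position: [0.4924, -0.4109, 0.0139]
tool_rot: [[-0.767, 0.641, 0.001], [0.641, 0.767, -0.001], [-0.002, -0.0, -1.0]]
wrist_force: [0.2, -0.2, 1.3]
width: 0.0869
grasp_force: 0.0
clock: 15.43
position: [0.4922, -0.4102, 0.0133]
tool_rot: [[-0.767, 0.641, 0.001], [0.641, 0.767, -0.0], [-0.001, 0.001, -1.0]]
wrist_force: [1.8, 1.6, 1.0]
width: 0.0617
grasp_force: 1.2
clock: 15.68
position: [0.4923, -0.4102, 0.0133]
tool_rot: [[-0.767, 0.641, 0.001], [0.641, 0.767, -0.0], [-0.001, 0.001, -1.0]]
wrist_force: [1.9, 2.2, 4.0]
width: 0.0601
grasp_force: 25.0
```

```bash
python3 -m jog '[[[0,0,-0.06],0],[[0,0,-0.12],0],[[0,0,-0.17],0],[[0,0,-0.17],0],[[0,0,-0.17],0]]'; python3 -m jog '[[[0,0,-0.17],0],[[0,0,-0.17],0],[[0,0,-0.1],0],[[0,0,-0.05],0],[[0,0,0],0]]'
python3 - <<'E'
from h import *
im,d=manip.snapshot('top')
for r in manip.masks_of('hood_damper','top')[:3]:
    p=cloud('top',d,r['region']); g=p[p[:,2]>.17]; print('hood grip',r['bbox'],(g.min(0)+g.max(0))/2 if len(g) else '')
for n in ('top',):
    im,d=manip.snapshot(n); r=manip.masks_of('downdraft',n)[0]; p=cloud(n,d,r['region']); q=p[(abs(p[:,2]-.08)<.006)&(p[:,0]<.52)]
    print(cv2.minAreaRect((q[:,:2]*1000).astype(np.float32)), (np.percentile(q,1,0)+np.percentile(q,99,0))/2)
R=go([.4165,.181,.25],90)
E
```

```text
clock: 16.1
position: [0.4906, -0.41, 0.1517]
tool_rot: [[-0.767, 0.641, -0.002], [0.641, 0.767, 0.001], [0.002, -0.001, -1.0]]
wrist_force: [1.1, -0.9, -2.7]
width: 0.0597
grasp_force: 25.0
clock: 16.52
position: [0.4922, -0.4115, 0.252]
tool_rot: [[-0.767, 0.641, 0.003], [0.641, 0.767, -0.004], [-0.005, -0.001, -1.0]]
wrist_force: [0.2, -0.2, -1.7]
width: 0.0598
grasp_force: 25.0
hood grip [350.6, 132.2, 396.8, 147.3] [ 0.61506544 -0.10347716  0.17600999]
((425.73199462890625, 182.19384765625), (188.31202697753906, 190.2471160888672), 0.43459123373031616) [0.41846753 0.18158737 0.07928123]
pos [ 0.4906 -0.4093  0.2457] yawY 50.1 shift [ 2.177  2.027 -0.01 ] turn -0.44319763507373894 q6 -1.69 F [ 0.9 -0.2 -2.2] w 0.0595 t 16.72
```

```bash
python3 -m jog '[[[0.09,0.08,0],0],[[0.14,0.13,0],0],[[0.14,0.13,0],0],[[0.14,0.13,0],0],[[0.14,0.13,0],0]]'; python3 -m jog '[[[0.14,0.13,0],0],[[0.14,0.13,0],0],[[0.14,0.13,0],0],[[0.14,0.13,0],0],[[0.14,0.13,0],0]]'; python3 -m jog '[[[0.14,0.13,0],0],[[0.14,0.13,0],0],[[0.14,0.13,0],0],[[0.14,0.13,0],0],[[0.14,0.13,0],0]]'; python3 -m jog '[[[0.13,0.13,0],0],[[0,0,0],-0.074],[[0,0,0],-0.074],[[0,0,0],-0.074],[[0,0,0],-0.074]]'; python3 -m jog '[[[0,0,0],-0.074],[[0,0,0],-0.074],[[0,0,0],0],[[0,0,0],0],[[0,0,0],0]]'
python3 - <<'E'
from h import *
im,d=manip.snapshot('side'); cv2.imwrite('pics/side3.png',cv2.resize(im[80:260,220:460],None,fx=3,fy=3)[:,:,::-1])
R=go([.417,.182,.095],90)
E
```

```text
clock: 17.13
position: [0.4673, -0.2327, 0.2461]
tool_rot: [[-0.767, 0.642, -0.003], [0.642, 0.767, 0.002], [0.004, -0.0, -1.0]]
wrist_force: [-0.1, 0.7, -1.6]
width: 0.0599
grasp_force: 25.0
clock: 17.55
position: [0.4431, -0.0434, 0.2466]
tool_rot: [[-0.767, 0.642, -0.003], [0.642, 0.767, 0.001], [0.003, -0.001, -1.0]]
wrist_force: [1.7, -0.7, -2.8]
width: 0.0599
grasp_force: 25.0
clock: 17.97
position: [0.419, 0.1458, 0.2469]
tool_rot: [[-0.767, 0.641, -0.003], [0.641, 0.767, -0.001], [0.002, -0.002, -1.0]]
wrist_force: [1.3, 0.1, -2.5]
width: 0.0596
grasp_force: 25.0
clock: 18.38
position: [0.4161, 0.181, 0.2465]
tool_rot: [[-0.975, 0.222, -0.004], [0.222, 0.975, -0.001], [0.004, -0.002, -1.0]]
wrist_force: [-0.6, -0.9, -1.9]
width: 0.0599
grasp_force: 25.0
clock: 18.8
position: [0.4169, 0.1807, 0.2477]
tool_rot: [[-1.0, 0.002, -0.002], [0.002, 1.0, -0.0], [0.002, -0.0, -1.0]]
wrist_force: [0.1, 0.5, -2.1]
width: 0.06
grasp_force: 25.0
pos [0.417  0.1807 0.248 ] yawY 89.9 shift [-0.001  0.007  0.765] turn -0.0008810228260911243 q6 -1.33 F [ 0.1 -0.2 -3. ] w 0.0596 t 18.85
```

View pics/side3.png

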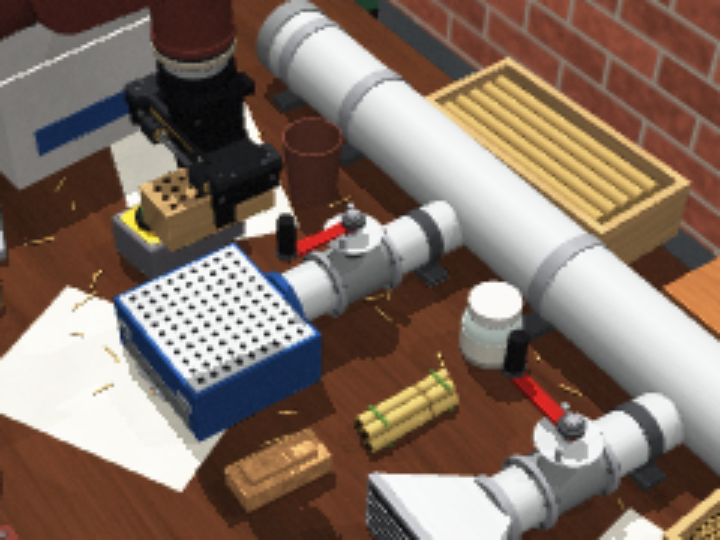

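```bash
python3 -m jog '[[[0,0.007,0.06],0],[[0,0,0.12],0],[[0,0,0.13],0],[[0,0,0.12],0],[[0,0,0.1],0]]'; python3 -m jog '[[[0,0,0.08],0],[[0,0,0.06],0],[[0,0,0.04],0],[[0,0,0.02],0],[[0,0,0],0]]'; python3 -m jog '[[[0,0,0.01],0],[[0,0,0.01],0],[[0,0,0.008],0],[[0,0,0],0],[[0,0,0],0]]'
```

```text
clock: 19.27
position: [0.4162, 0.182, 0.14]
tool_rot: [[-1.0, -0.0, -0.002], [-0.0, 1.0, -0.0], [0.002, -0.0, -1.0]]
wrist_force: [-0.7, 0.5, -1.9]
width: 0.0597
grasp_force: 25.0
clock: 19.68
position: [0.4166, 0.1821, 0.1016]
tool_rot: [[-1.0, -0.001, -0.002], [-0.001, 1.0, -0.0], [0.002, -0.0, -1.0]]
wrist_force: [-0.5, 0.4, -1.9]
width: 0.0597
grasp_force: 25.0
clock: 20.1
position: [0.4176, 0.1823, 0.0974]
tool_rot: [[-1.0, -0.001, 0.001], [-0.001, 1.0, 0.0], [-0.001, 0.0, -1.0]]
wrist_force: [-0.0, 0.2, -2.2]
width: 0.0597
grasp_force: 25.0
```

```bash
python3 -m jog '[[[0,0,0.008],0],[[0,0,0],0],[[0,0,0],0]]'; python3 -m jog '[[[0,0,0.008],0],[[0,0,0],0],[[0,0,0],0]]'; python3 -m jog '[[[0,0,0.005],0],[[0,0,0],0],[[0,0,0],0]]' | grep -E 'pos|force'
```

```text
clock: 20.35
position: [0.4174, 0.1822, 0.0955]
tool_rot: [[-1.0, -0.001, -0.0], [-0.001, 1.0, -0.0], [0.0, -0.0, -1.0]]
wrist_force: [-0.6, 0.0, -2.2]
width: 0.0601
grasp_force: 25.0
clock: 20.6
position: [0.4173, 0.1822, 0.0938]
tool_rot: [[-1.0, -0.001, -0.0], [-0.001, 1.0, -0.0], [0.0, -0.0, -1.0]]
wrist_force: [-0.2, -0.2, -2.4]
width: 0.0597
grasp_force: 25.0
position: [0.4176, 0.1823, 0.0932]
wrist_force: [-1.3, 0.3, 1.1]
grasp_force: 25.0
```

```bash
python3 -m jog '[[[0,0,0],0],[[0,0,0],0],[[0,0,0],0],[[0,0,0],0],[[0,0,-0.04],0]]' 1; python3 -m jog '[[[0,0,-0.1],0],[[0,0,-0.14],0],[[0,0,-0.14],0],[[0,0,-0.14],0],[[0,0,-0.1],0]]';  python3 -m jog '[[[-0.05,0.17,0],0],[[-0.05,0.17,0],0],[[-0.04,0.17,0],0],[[0,0.17,0],0],[[0,0.17,0],0]]' 0
python3 - <<'E'
from h import *
im,d=manip.snapshot('top'); cv2.imwrite('pics/top4.png',cv2.resize(im[100:280,140:420],None,fx=2.8,fy=2.8)[:,:,::-1])
for r in manip.masks_of('block','top')[:3]:
    p=cloud('top',d,r['region']);p=p[abs(p[:,2]-.13)<.006]
    print(r['bbox'], len(p)); 
    if len(p)>20: print(cv2.minAreaRect((p[:,:2]*1000).astype(np.float32)),p[:,2].mean())
go([.4455,.385,.1],90)
E
```

```text
clock: 21.27
position: [0.4162, 0.182, 0.0998]
tool_rot: [[-1.0, -0.001, -0.003], [-0.001, 1.0, -0.001], [0.003, -0.001, -1.0]]
wrist_force: [-0.1, -0.5, -0.1]
width: 0.0831
grasp_force: 0.0
clock: 21.68
position: [0.4182, 0.1825, 0.2284]
tool_rot: [[-1.0, -0.002, 0.003], [-0.002, 1.0, 0.001], [-0.003, 0.001, -1.0]]
wrist_force: [0.7, -0.7, -0.2]
width: 0.0869
grasp_force: 0.0
clock: 22.1
position: [0.4454, 0.3539, 0.2257]
tool_rot: [[-1.0, -0.001, 0.001], [-0.001, 1.0, 0.0], [-0.001, 0.0, -1.0]]
wrist_force: [0.9, -0.3, 0.9]
width: 0.0613
grasp_force: 0.0
[238.8, 184.8, 262.5, 236.4] 1064
((417.2590026855469, 182.1094207763672), (127.57888793945312, 60.71860885620117), 0.31400904059410095) 0.12877943572158757
[412.0, 271.8, 454.3, 322.8] 0
pos [0.4445 0.3564 0.2253] yawY 90.3 shift [-0.006  0.142  0.627] turn 0.0032935373113603976 q6 -1.04 F [-0.9 -0.1  0.4] w 0.0537 t 22.2
```

View pics/top4.png

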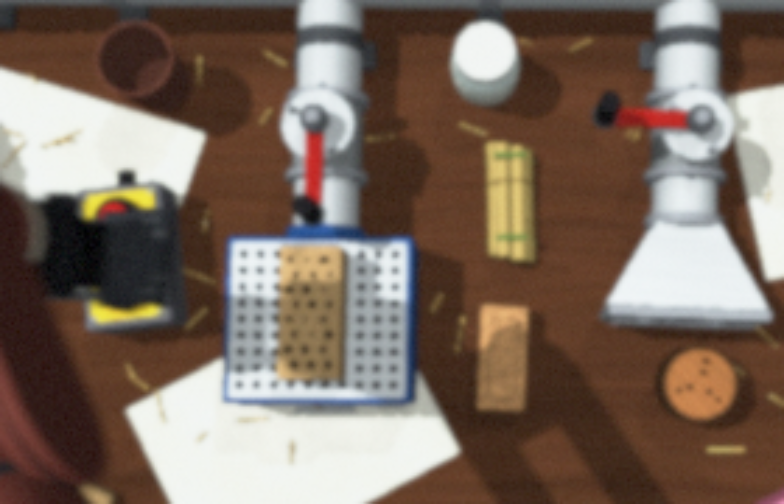

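The block is centred on the grille (crop ~(312,312)), the table lever is in line (313,165) and the hood lever is across (650,117). Next is the green button.

```bash
python3 -m jog '[[[-0.006,0.142,0],0],[[0,0,0.1],0],[[0,0,0.14],0],[[0,0,0.12],0],[[0,0,0.12],0]]'; python3 -m jog '[[[0,0,0.08],0],[[0,0,0.04],0],[[0,0,0.02],0],[[0,0,0],0],[[0,0,0],0]]'; python3 -m jog '[[[0,0,0.02],0],[[0,0,0.02],0],[[0,0,0.01],0],[[0,0,0],0],[[0,0,0],0]]'
```

```text
clock: 22.62
position: [0.4463, 0.3804, 0.1284]
tool_rot: [[-1.0, -0.002, 0.0], [-0.002, 1.0, -0.0], [-0.0, -0.0, -1.0]]
wrist_force: [0.7, -0.6, 0.3]
width: 0.0201
grasp_force: 0.0
clock: 23.03
position: [0.4471, 0.381, 0.1022]
tool_rot: [[-1.0, -0.001, 0.001], [-0.001, 1.0, 0.001], [-0.001, 0.001, -1.0]]
wrist_force: [-0.4, -0.1, 1.4]
width: 0.0006
grasp_force: 0.0
clock: 23.45
position: [0.4462, 0.3806, 0.0908]
tool_rot: [[-1.0, -0.001, -0.0], [-0.001, 1.0, -0.0], [0.0, -0.0, -1.0]]
wrist_force: [-0.3, 0.2, -0.2]
width: 0.0001
grasp_force: 0.0
```

```bash
python3 -m jog '[[[0,0.02,0],0],[[0,0,0.02],0],[[0,0,0.015],0],[[0,0,0.01],0],[[0,0,0],0]]'; python3 -m jog '[[[0,0,0.01],0],[[0,0,0.01],0],[[0,0,0.01],0],[[0,0,0],0],[[0,0,0],0]]'; python3 -m jog '[[[0,0,0.01],0],[[0,0,0.01],0],[[0,0,0],0],[[0,0,0],0]]'
```

```text
clock: 23.87
position: [0.4463, 0.3849, 0.0817]
tool_rot: [[-1.0, -0.001, 0.0], [-0.001, 1.0, 0.0], [-0.0, 0.0, -1.0]]
wrist_force: [-0.3, 0.4, 2.2]
width: 0.0003
grasp_force: 1.2
clock: 24.28
position: [0.4465, 0.385, 0.0775]
tool_rot: [[-1.0, -0.002, 0.0], [-0.002, 1.0, 0.0], [-0.0, 0.0, -1.0]]
wrist_force: [-4.3, -2.5, 11.8]
width: 0.0008
grasp_force: 6.0
clock: 24.62
position: [0.4467, 0.3851, 0.0771]
tool_rot: [[-1.0, -0.002, 0.001], [-0.002, 1.0, 0.0], [-0.001, 0.0, -1.0]]
wrist_force: [-14.0, -9.2, 34.4]
width: 0.0008
grasp_force: 17.4
```

```bash
python3 -m jog '[[[0,0,-0.05],0],[[0,0,-0.1],0],[[0,0,-0.15],0],[[0,0,-0.15],0],[[0,0,-0.1],0]]'; python3 -m jog '[[[0,0,-0.1],0],[[0,0,0],0],[[0,0,0],0],[[0,0,0],0],[[0,0,0],0]]'
python3 - <<'E'
from h import *
im,d=manip.snapshot('side'); cv2.imwrite('pics/side5.png',im[:,:,::-1])
E
```

```text
clock: 25.03
position: [0.4469, 0.3849, 0.1844]
tool_rot: [[-1.0, -0.001, 0.002], [-0.001, 1.0, 0.001], [-0.002, 0.001, -1.0]]
wrist_force: [0.2, 0.9, 1.3]
width: 0.0006
grasp_force: 0.0
clock: 25.45
position: [0.4454, 0.384, 0.1998]
tool_rot: [[-1.0, -0.001, -0.003], [-0.001, 1.0, -0.002], [0.003, -0.002, -1.0]]
wrist_force: [-0.9, -0.5, -0.8]
width: 0.0003
grasp_force: 0.0
```

View pics/side5.png

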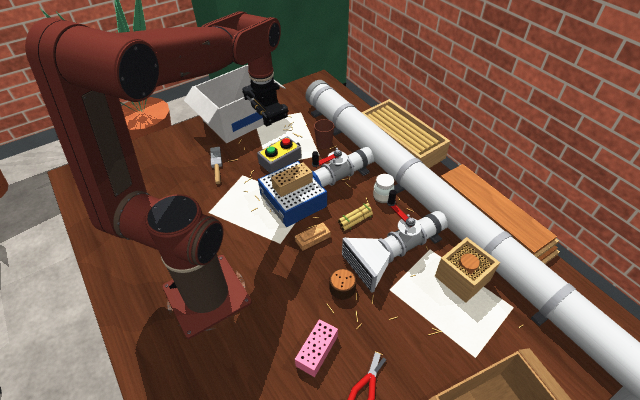

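The picture shows the block on the grille (292,180), both levers set, the arm clear at (265,105) and everything else where it was.

```bash
python3 -c "
from rig import manip
print(manip.hand_in())"
```

```text
the job is handed in; nothing more can be done
None
```

The job is handed in at about 25 s: the block is drilled face up within about 1 mm of the grille's centre, the hood damper is shut and the table damper open, each to its stop, and the green button was pressed last.

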